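Fetch the hand sander from the tilt-out bin

TASK

Fetch the white-gripped hand sander from the yellow tilt-out bin: swing the lock bar that holds the bins shut up and right over onto the top board, tilt the yellow bin well out, lift the sander out, carry it to the middle of the green cutting mat and set it down flat on its sole without dropping it. Then push the yellow bin fully shut again. Leave the lock bar folded back for the rest of the class, and leave the other two bins and the things on the bench alone.

Things in the scene. Friction and masses are not known exactly. Their poses are not given: they have to be found in the camera images.
- lock_bar (a joint): Lock bar angle, rad: 0 = down in front of all three bins, which cannot then tilt more than about 0.04; it grows as the bar swings up and over; 2.75 = folded back on rubber buffers on the top board. About 0.3 kg, moves freely, falls back to 0 if let go before 1.4 rad, falls softly on to 2.75 if let go beyond 1.75.
- bar_grip (a point): Middle of the lock bar's red grip, a tongue 46 mm long, 26 wide (y), 18 thick, that sticks out at right angles (along -x) from the middle of the bar; 75 mm from its pivot line. Axes turn with the bar: at joint 0, x points level into the unit (away from the user), y along the bar to the user's left, z up. (The user stands on the robot's side.)
- bar_hinge (a point): Point on the lock bar's pivot line (along y), half-way along it, 178 mm above the bench, 35 mm behind the plane of the bin fronts. Axes as bar_grip. The bar is a flat aluminium bar 508 long, 22 tall, 8 mm thick, 45 mm from the pivot line, on two end arms outside the unit's cheeks. Folded back, its highest point is 225 mm above the bench.
- bin_yellow (a joint): Tilt of the yellow bin on its bottom front pivot, rad: 0 = shut, grows as its top comes out towards the user, 0.75 = on its stop. Hinge friction about 0.12 N m: left on its stop it stays there; let go part-way it may stay or sink shut. Moving it at the rim takes 1 to 4 N. The bin weighs 0.28 to 0.46 kg.
- yellow_rim (a point): Middle of the top edge of the yellow bin's front. The front's top 30 mm is a rim 10 mm thick (5 mm either side of this point along x), 147 mm wide (y); 192 mm above the bench when shut. Axes turn with the bin: shut, x points level into the unit, y to the user's left, z up; pulled out, z leans to the user. Behind the rim is a slot 52 mm wide to the top board.
- yellow_hinge (a point): Point on the yellow bin's pivot line (along y), half-way along it, 42 mm above the bench. Axes as yellow_rim. In this frame, mm: outer face of the front x = -14, rim top z = 150; inner floor z = -5 from x = -8 to 112, y = -69 to 69; the rear and side walls only reach z = 55, the sides sweeping up to the rim over the front 50 mm (x).
- sander_mid (a point): Centre, 26 mm above its sole, of the hand sander on the yellow bin's floor: sole plate 95 x 62 x 12 mm (x, y, z), on it a white grip block 80 long (x), 30 wide (y), 40 high; 52 high in all, 0.15 to 0.31 kg. z points up out of the grip. In the shut bin x points roughly into the unit; as the bin tilts it slides against the inside of the front: look again then.
- sander: The hand sander itself (see sander_mid); origin in the middle of the underside of the sole.
- mat: Green cutting mat fixed to the bench, 200 x 160 mm (x, y), 3 mm thick; origin in the middle of its underside, on the bench.
- bin_blue (a joint): Tilt of the blue bin, a bystander in the same unit, rad, 0 = shut. The three bins are alike, 147 mm wide, side by side at 155 mm pitch, in any order.
- bin_green (a joint): Tilt of the green bin, a bystander in the same unit, rad, 0 = shut.
- unit: Plywood carcass of the bin unit, fixed: 489 wide (y), 140 deep (x), 196 mm high at its cheeks, open at the back. Origin on the bench, middle of the plane of the bin fronts; x into the unit. The top board over the bins' rear half starts 62 mm behind that plane, its upper side 186 mm above the bench.
- lorry: Bystander: a pupil's wooden lorry, 135 x 68 x 74 mm, standing on the bench; origin under its middle.
- glue: Bystander: white wood-glue bottle with a red cap, 58 mm across, 160 mm high; origin under its middle.
- screwdriver: Bystander: screwdriver with a green handle, 170 mm long, lying on the bench; origin under its middle, handle to -x.
Things that resemble listed ones, but are neither listed nor needed, are in the scene too. What is shaped like the sander but purple or red is not meant.

How it is judged:
By the outcome, as a careful person would: the job done as asked, in the order asked, and still so for the second after the job is handed in, with the robot touching nothing.
It also fails if it takes over 70 s, if anything falls off the work surface, if the arm or the gripper's body presses on something with over 40 N, if the wrist force passes 120 N, or if a joint passes its speed limit or range.

ROBOT

A 6-joint arm with a two-finger parallel gripper is mounted at the origin on the work surface. World frame = base frame: x ahead of the robot, y to its left, z up, the work surface at z = 0. Lengths are in mm, angles in rad, forces in N, time in s.
With the tool pointing down it reaches from about 350 to 975 mm from the base axis. Payload 4.9 kg.
Tool frame: the origin (TCP) lies at the very end of the fingers, on their centre line; the grasp point (between the pads) lies 19 mm behind it (arm.hold_point_z is the distance from the TCP to the grasp point, in mm); z points along the fingers, y is the line along which they close (so a half turn about z gives the same grasp; the last joint's range is limited). The gripper opens to 85 mm and grips with 20 to 120 N. Pads are 22 mm wide; open, the fingers measure 114 mm over their backs; the gripper's body (76 mm by 85 mm) begins 54 mm behind the grasp point. The pads swing forward as they close: fully open they stand 13 mm farther back than shut.
Start: joints at [-1.336, 0.053, 1.613, -0, 1.476, -0.119], TCP at [216.534, -586.272, 231.304] pointing down, gripper open.
Joint ranges: [-3.01, 3.01], [-1.01, 2.22], [0.06, 2.58], [-1.02, 4.17], [0.09, 2.62], [-3.14, 3.14]. Speed limits (rad/s): [2.57, 2.57, 3.14, 3.14, 3.14, 3.14].

INTERFACE

Orientations are given as [roll, pitch, yaw] about the fixed x, y, z axes, in that order (R = Rz(yaw) Ry(pitch) Rx(roll)).
In Python, from workcell import readout, viewer, arm gives the robot as it stands. The module is installed in compiled form; this text tells all that it offers.
- The arm moves only by the shell command python3 -m handwheel 'ROWS' [FORCE]. ROWS is JSON, a list of rows, each a list of 7 numbers: the opening, from 0 (shut) to 1 (fully open), then the shift along the world's x, y, z in mm, then the turn, a rotation vector about the world's x, y, z in rad. A call has 1 to 20 rows; each row is the pose to reach, as a shift and turn from the pose commanded when the call began; what a row does not reach only later rows make up. A row lasts 1/10 s, in which the tool goes at most 50 mm and 8.59 degrees, less where a joint would pass 70% of its speed; a pose out of reach is approached as far as the arm can. A call with a gripper value outside its range is refused whole. The fingers move at their own pace and stop on an object; FORCE is the grip in N (left out, the last holds). Time passes only in rows, so rows that repeat a pose let the fingers close. It gives the time, the measured TCP pose, the force, the opening and the grip force at its end, in the units of the state.
- readout.state(): the state, without advancing time (a new reading comes with each control period).
- viewer.read_camera(name): name is "side" or "top"; returns the picture (400x640x3 uint8, red, green, blue); there is no depth.
- viewer.camera_params(name): a dict with "K" (3x3 intrinsics, pixels), "extrinsics" (4x4, takes a point from world to camera coordinates). Camera axes: x right, y up, looking along -z (the intrinsics and any distortion apply to the point x, -y, -z); pixel columns grow to the right and rows downward; lengths in mm; the calibration is good to about 2 mm. A picture is of the moment at which its call begins. camera_params takes no time and is no camera call.
- arm.finish_job(): hands the job in; it is judged then, once.
Trained networks look in the newest picture that a camera, given by its name, has taken for a name from the list of things; names that differ only in an ending like _2 or _b are one class to them, and where a whole thing is asked for, a point or a joint stands for the part that bears it (a point fixed in the world has none). Each returns a list of dicts, best first, with "score" (0 to 1); they miss things now and then, are a little off and sometimes report something else, mostly with a low value. They report only what shows in the picture. A call takes as long as a camera call. They do not tell look-alikes from the thing itself.
- viewer.regions_of(name, camera): "pixels" (400x640 bool, what is visible of it) and "extent" ([left, top, right, bottom] in pixels, round what is visible of it).
The state is a dict: "time": time; "q": joint angles; "qvel": joint speeds; "effort": joint torques, N m; "tool_pos": TCP position; "ee_rot": TCP orientation; "wrist_force": force on the tool from outside, world axes, zero at the start; "torque": the same for the moment, N m; "grip_width": opening from 0.0 (shut) to 1.0 (fully open); "gripper_force": force on a finger pad.
Only numpy, scipy, OpenCV 4.12 (cv2) and the standard library are available. Lean on these libraries where they do the work, as an engineer would, in place of code of your own. Each camera call takes 0.05 s, during which the arm holds its last target. There are 200 camera calls.

## Working session

There is one attempt and no reset: what is moved stays moved. The work goes in short steps, Python scripts to look and compute and a shell command to move; the robot and the scene stay as the last step left them, time stands still between calls to the robot, and variables do not carry over. Pictures are saved under pics/ and viewed, at most 10 in all, crops included, and the job is handed in when it is done.

```bash
mkdir -p pics; cat > h.py <<'E'
import numpy as np, cv2
from workcell import readout, viewer, arm
def snap(n,f):
    im=viewer.read_camera(n); cv2.imwrite(f'pics/{f}.png',im[:,:,::-1]); return im
def cam(n):
    p=viewer.camera_params(n); return np.array(p['K']),np.array(p['extrinsics']),p
def ray(n,uv):
    K,E,_=cam(n); d=np.linalg.inv(K)@[uv[0],uv[1],1]; d=d*[1,-1,-1]
    R=E[:3,:3]; return -R.T@E[:3,3], R.T@d/np.linalg.norm(d)
def proj(n,P):
    K,E,_=cam(n); c=(E[:3,:3]@np.atleast_2d(P).T).T+E[:3,3]; c=c*[1,-1,-1]; q=(K@c.T).T; return q[:,:2]/q[:,2:]
def onz(n,uv,z):
    o,d=ray(n,uv); return o+d*(z-o[2])/d[2]
def tri(a,ua,b,ub):
    o1,d1=ray(a,ua);o2,d2=ray(b,ub)
    s=np.linalg.lstsq(np.c_[d1,-d2],o2-o1,rcond=None)[0]
    p,q=o1+s[0]*d1,o2+s[1]*d2; return (p+q)/2,np.linalg.norm(p-q)
E
python3 - <<'E'
from h import *
np.set_printoptions(precision=1,suppress=True)
a=snap('side','s0');b=snap('top','t0')
for n in('side','top'):
    K,E,p=cam(n); print(n,p,ray(n,(320,200)))
    for t in ['lock_bar','bar_grip','bin_yellow','yellow_rim','sander','mat','unit','bin_blue','bin_green','lorry','glue','screwdriver']:
        r=viewer.regions_of(t,n)
        print(t,[(round(x['score'],2),list(np.array(x['extent']).astype(int)),np.argwhere(x['pixels']).mean(0)[::-1].round(1)) for x in r[:4]])
s=readout.state();print(s)
E
```

```text
side {'K': array([[519.8,   0. , 313.8],
       [  0. , 519.8, 202.2],
       [  0. ,   0. ,   1. ]]), 'extrinsics': array([[   -0.8,    -0.6,    -0. ,   383. ],
       [    0.4,    -0.4,     0.8,  -316. ],
       [   -0.5,     0.6,     0.6, -1376.6],
       [    0. ,     0. ,     0. ,     1. ]])} (array([-330.2,  978.2, 1037.1]), array([ 0.5, -0.6, -0.6]))
lock_bar [(0.85, [np.int64(249), np.int64(148), np.int64(368), np.int64(214)], array([313.4, 182.8]))]
bar_grip [(0.9, [np.int64(252), np.int64(147), np.int64(372), np.int64(217)], array([310.9, 183.9]))]
bin_yellow [(0.72, [np.int64(323), np.int64(148), np.int64(361), np.int64(208)], array([346.9, 178.1]))]
yellow_rim [(0.69, [np.int64(334), np.int64(146), np.int64(363), np.int64(204)], array([347.7, 179. ]))]
sander [(0.59, [np.int64(249), np.int64(147), np.int64(373), np.int64(215)], array([310.4, 184.2]))]
mat [(0.64, [np.int64(213), np.int64(287), np.int64(305), np.int64(350)], array([259.1, 315.9]))]
unit [(0.73, [np.int64(247), np.int64(145), np.int64(370), np.int64(214)], array([311.1, 183.9])), (0.62, [np.int64(232), np.i
[... 2401 characters left out ...]
229.5, 148.3])), (0.72, [np.int64(365), np.int64(164), np.int64(411), np.int64(191)], array([386.7, 176.8]))]
glue [(0.76, [np.int64(448), np.int64(204), np.int64(468), np.int64(222)], array([457. , 213.5]))]
screwdriver [(0.59, [np.int64(321), np.int64(203), np.int64(326), np.int64(225)], array([323.1, 212.6]))]
{'time': 1.3, 'q': array([-1.3,  0.1,  1.6, -0. ,  1.5, -0.1]), 'qvel': array([ 0., -0.,  0., -0., -0., -0.]), 'effort': array([  0. , -39.4, -37. ,  -0. ,   0. ,   0. ]), 'tool_pos': array([ 216.5, -586.3,  231.3]), 'ee_rot': array([-3.1,  0. ,  0.4]), 'wrist_force': array([-0.3,  0.3, -0. ]), 'torque': array([-0., -0.,  0.]), 'gripper_force': 0.0, 'grip_width': 1.0005825529986274}
```

```bash
python3 -c "
import cv2,numpy as np
a=cv2.imread('pics/s0.png');b=cv2.imread('pics/t0.png')
cv2.imwrite('pics/c0.png',cv2.resize(np.vstack([a,b]),(480,600)))"
```

```text
(no output)
```

View pics/s0.png

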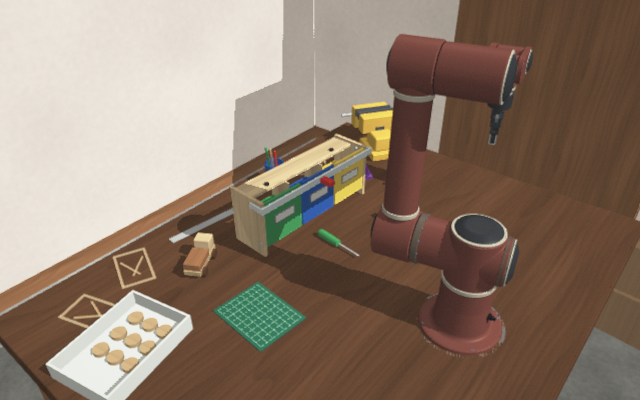

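View pics/t0.png

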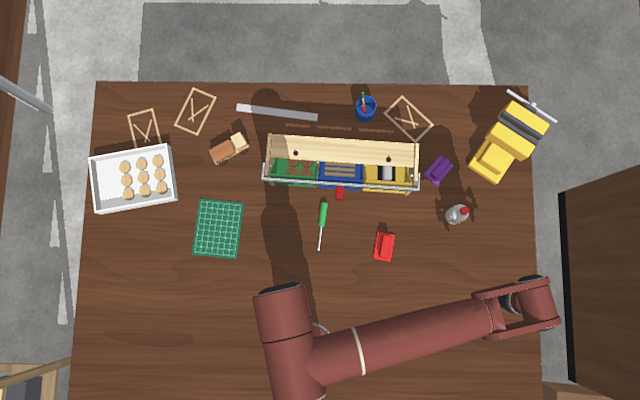

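The side view shows the unit with its bins green, blue, yellow from the user's left to right. The red grip is at about (327,181) and the mat at (259,316). In the top view the grip is at (340,192) and the mat at (218,228).

There are three sander-shaped candidates in the top view: purple (438,170), red (384,246), and white-gripped in the yellow bin (386,173). The white one fits the description, and I'll confirm it in a crop.

```bash
python3 - <<'E'
from h import *
np.set_printoptions(precision=1,suppress=True)
a=cv2.imread('pics/s0.png');b=cv2.imread('pics/t0.png')
c1=cv2.resize(a[130:260,225:381],None,fx=2.3,fy=2.3,interpolation=cv2.INTER_CUBIC)
c2=cv2.resize(b[125:215,255:455],None,fx=3.2,fy=3.2,interpolation=cv2.INTER_CUBIC)
H=np.zeros((c1.shape[0]+c2.shape[0],max(c1.shape[1],c2.shape[1]),3),np.uint8);H[:c1.shape[0],:c1.shape[1]]=c1;H[c1.shape[0]:,:c2.shape[1]]=c2
print(H.shape,c1.shape);cv2.imwrite('pics/crop1.png',H)
def red(im,x0,y0,x1,y1):
    hs=cv2.cvtColor(im,cv2.COLOR_BGR2HSV)[y0:y1,x0:x1]
    m=((hs[...,0]<6)|(hs[...,0]>174))&(hs[...,1]>190)&(hs[...,2]>90)
    p=np.argwhere(m)[:,::-1]+[x0,y0]; return p.mean(0),len(p),p.min(0),p.max(0)
ra=red(a,310,165,345,200);rb=red(b,325,180,355,205);print(ra,rb)
print('grip',tri('side',ra[0],'top',rb[0]))
print('mat',tri('side',(259.1,315.9),'top',(218,228)),onz('top',(218,228),3),onz('side',(259.1,315.9),3))
# bar ends top
print(onz('top',(263,180.5),180),onz('top',(419,190.5),180))
E
```

```text
(587, 640, 3) (299, 359, 3)<stdin>:11: RuntimeWarning: Mean of empty slice.
  ret = um.true_divide(
Traceback (most recent call last):
ValueError: zero-size array to reduction operation minimum which has no identity
```

View pics/crop1.png

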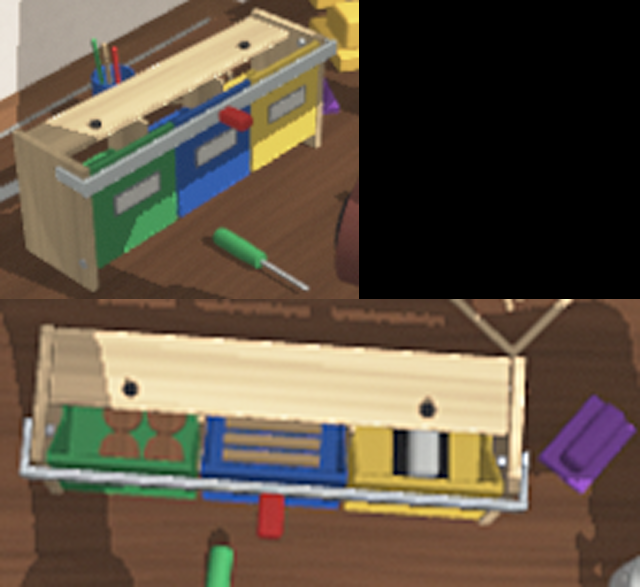

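The crop shows a white grip on a black sole in the yellow bin (top px about 387,173), so that is the sander meant. The purple one (438,170) and the red one (384,246) lie on the bench and don't fit. The bar's ends are at top px (262,179) and (420,190).

```bash
python3 - <<'E'
from h import *
np.set_printoptions(precision=1,suppress=True)
a=cv2.imread('pics/s0.png');b=cv2.imread('pics/t0.png')
def red(im,x0,y0,x1,y1):
    c=im[y0:y1,x0:x1].astype(int); m=(c[...,2]>2.2*c[...,1])&(c[...,2]>2.2*c[...,0])&(c[...,2]>100)
    p=np.argwhere(m)[:,::-1]+[x0,y0]; return p.mean(0),len(p),p.min(0),p.max(0)
ra=red(a,310,165,345,200);rb=red(b,325,180,355,205);print(ra,rb)
print('grip',tri('side',ra[0],'top',rb[0]))
print('mat',tri('side',(259.1,315.9),'top',(218,228)),onz('top',(218,228),3),onz('side',(259.1,315.9),3))
S=lambda x,y:(225+x/2.3,130+y/2.3); T=lambda x,y:(255+x/3.2,125+(y-299)/3.2)
print('barL',tri('side',S(60,178),'top',T(22,470)));print('barR',tri('side',S(336,42),'top',T(527,506)))
# fit unit pose (x,y,yaw) with known geometry: points in unit frame (x into unit, y to left)
U=[((-14,254,178),'top',T(22,473)),((-14,-254,178),'top',T(527,508)),((-14,254,178),'side',S(60,182)),((-14,-254,178),'side',S(336,46)),
 ((140,244.5,191),'top',T(42,326)),((140,-244.5,191),'top',T(524,357)),((0,244.5,0),'side',S(97,290)),((-63,0,187),'top',T(271,537))]
from scipy.optimize import least_squares
def W(v,P):
    c,s=np.cos(v[2]),np.sin(v[2]); return np.array([v[0]+c*P[0]-s*P[1],v[1]+s*P[0]+c*P[1],P[2]])
f=lambda v:np.concatenate([proj(n,W(v,P))[0]-uv for P,n,uv in U])
r=least_squares(f,[600,-100,0],loss='soft_l1');v=r.x;print('unit',v[:2],v[2].round(4));print(f(v).reshape(-1,2))
for nm,P in dict(grip=(-40,0,178),hinge=(35,0,178),yrim=(9,-155,192),yh=(14,-155,42)).items():print(nm,W(v,P))
s=readout.state();print(s['tool_pos'],s['ee_rot'])
for t,uv,z in [('lorry',(229.5,148.3),40),('glue',(457,213.5),150),('redsander',(384,246),40),('screw',(323,225),10)]:print(t,onz('top',uv,z))
E
```

```text
(array([327.3, 181.2]), 93, array([321, 177]), array([334, 186])) (array([339.2, 192.6]), 110, array([335, 186]), array([343, 199]))
grip (array([ 534.6, -109. ,  175.2]), np.float64(2.2227883018590995))
mat (array([430.5, 316.5,  -9. ]), np.float64(3.2710503624661555)) [430.7 314.9   3. ] [420.2 323.3   3. ]
barL (array([587.5, 149.9, 187.7]), np.float64(28.921983334119222))
barR (array([ 546.4, -365.9,  181. ]), np.float64(2.6352820639940853))
unit [ 573.3 -112.2] -0.0565
[[-0.1  0.3]
 [-0.2  0.3]
 [10.6  2.5]
 [-0.2 -0.8]
 [ 0.3 -0.8]
 [ 0.5 -0.4]
 [-2.6 -0.5]
 [-0.4  0.4]]
grip [ 533.4 -110.   178. ]
hinge [ 608.2 -114.2  178. ]
yrim [ 573.5 -267.5  192. ]
yh [ 578.5 -267.8   42. ]
[ 216.5 -586.3  231.3] [-3.1  0.   0.4]
lorry [711.  279.3  40. ]
glue [ 476.5 -490.   150. ]
redsander [ 374.4 -266.3   40. ]
screw [446.3 -56.   10. ]
```

```bash
python3 -c "
from h import *
print(readout.state()['ee_rot'].round(4))"; python3 -m handwheel '[[1,0,0,40,0,0,0],[1,156,238,30,0,0,-0.23],[1,156,238,30,0,0,-0.23],[1,156,238,30,0,0,-0.23],[1,156,238,30,0,0,-0.23],[1,312,476,20,0,0,-0.457],[1,312,476,20,0,0,-0.457],[1,312,476,20,0,0,-0.457],[1,312,476,20,0,0,-0.457],[1,312,476,20,0,0,-0.457],[1,312,476,20,0,0,-0.457],[1,312,476,20,0,0,-0.457],[1,312,476,20,0,0,-0.457],[1,312,476,20,0,0,-0.457],[1,312,476,20,0,0,-0.457],[1,312,476,20,0,0,-0.457],[1,312,476,20,0,0,-0.457],[1,312,476,20,0,0,-0.457]]' 25
```

```text
[-3.1416  0.      0.3538]
time: 3.1
tool_pos: [528.2, -111.3, 251.4]
ee_rot: [3.141, -0.0, -0.105]
wrist_force: [-0.2, -0.5, 0.2]
grip_width: 0.997
gripper_force: 0.0
```

```bash
python3 -m handwheel '[[1,0,0.5,-40,0,0,0.047],[1,0,0.5,-92,0,0,0.047],[1,0,0.5,-92,0,0,0.047],[0,0,0.5,-92,0,0,0.047],[0,0,0.5,-92,0,0,0.047],[0,0,0.5,-92,0,0,0.047],[0,0,0.5,-92,0,0,0.047],[0,0,0.5,-92,0,0,0.047],[0,0,0.5,-92,0,0,0.047],[0,0,0.5,-92,0,0,0.047]]' 25
```

```text
time: 4.1
tool_pos: [530.1, -108.1, 162.4]
ee_rot: [-3.138, -0.004, -0.056]
wrist_force: [-0.4, 7.5, 6.8]
grip_width: 0.296
gripper_force: 29.5
```

```bash
python3 -m handwheel '[[0,0,2,1,0,0,0],[0,0.4,2,8,0,0,0],[0,1.6,2,17,0,0,0],[0,6,1.6,32,0,0,0],[0,14,1.2,46,0,0,0],[0,24,0.6,58,0,0,0],[0,37,0,68,0,0,0],[0,51,-1,76,0,0,0],[0,66,-2,80,0,0,0],[0,82,-3,81,0,0,0],[0,98,-4,79,0,0,0],[0,113,-4.5,74,0,0,0],[0,121,-5,70,0,0,0],[0,121,-5,70,0,0,0]]'; python3 -c "
from h import *
a=snap('side','s1')
cv2.imwrite('pics/c2.png',cv2.resize(a[110:260,225:400,::-1],None,fx=3,fy=3))"
```

```text
time: 5.5
tool_pos: [650.6, -114.9, 230.4]
ee_rot: [3.141, -0.002, -0.056]
wrist_force: [0.5, -0.0, 2.7]
grip_width: 0.297
gripper_force: 29.6
```

View pics/c2.png

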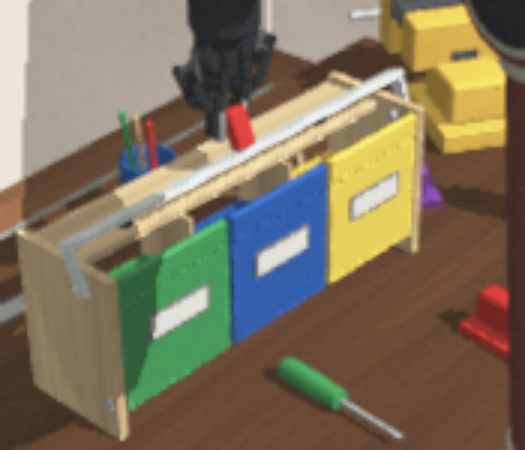

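The bar is past the top, with the red grip between the fingers at about (305,152) in full-picture pixels. Now I'll release it, retreat upward, and hook behind the yellow rim.

```bash
python3 -m handwheel '[[1,0,0,0,0,0,0],[1,0,0,0,0,0,0],[1,0,0,0,0,0,0],[1,0,0,0,0,0,0],[1,0,0,40,0,0,0],[1,0,0,75,0,0,0],[0,-20,-50,75,0,0,0],[0,-47,-100,75,0,0,0],[0,-47,-156,75,0,0,0],[0,-47,-156,75,0,0,0],[0,-47,-156,75,0,0,0],[0,-47,-156,75,0,0,0],[0,-47,-156,20,0,0,0],[0,-47,-156,20,0,0,0],[0,-47,-156,20,0,0,0]]' ; python3 -c "
from h import *
a=snap('side','s2');b=snap('top','t2')
c1=cv2.resize(a[110:260,225:425,::-1],None,fx=2.4,fy=2.4);c2=cv2.resize(b[115:225,240:440,::-1],None,fx=2.4,fy=2.4)
cv2.imwrite('pics/c3.png',np.vstack([c1,c2])[:600])"
```

```text
time: 7.05
tool_pos: [601.8, -268.7, 246.8]
ee_rot: [-3.139, 0.005, -0.054]
wrist_force: [1.2, -0.4, 0.7]
grip_width: -0.001
gripper_force: 0.0
```

View pics/c3.png

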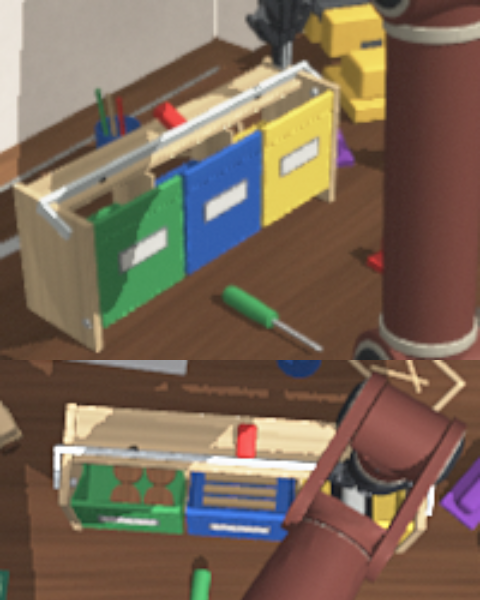

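The lock bar is folded back, with the red grip lying over the top board at about (343,149) in the full top picture. Now I'll pull the bin.

```bash
python3 -m handwheel '[[0,0,0,-40,0,0,0],[0,0,0,-75,0,0,0],[0,-10,0.5,-76,0,0,0],[0,-17,1,-77,0,0,0],[0,-28,1.6,-78,0,0,0],[0,-38,2,-79,0,0,0],[0,-48,2.7,-82,0,0,0],[0,-58,3.3,-85,0,0,0],[0,-68,3.8,-89,0,0,0],[0,-78,4.4,-95,0,0,0],[0,-86,4.9,-101,0,0,0],[0,-94,5.3,-107,0,0,0],[0,-103,5.8,-114,0,0,0],[0,-108,6.1,-117,0,0,0],[0,-112,6.3,-119,0,0,0],[0,-112,6.3,-119,0,0,0]]'
```

```text
time: 8.75
tool_pos: [495.5, -264.8, 133.0]
ee_rot: [3.141, -0.015, -0.057]
wrist_force: [13.7, 1.8, 4.0]
grip_width: 0.001
gripper_force: 6.4
```

```bash
python3 -m handwheel '[[0,3,0,0,0,0,0],[0,5,0,50,0,0,0],[0,5,0,100,0,0,0],[0,5,0,150,0,0,0],[1,0,50,180,0,0,0],[1,-20,100,200,0,0,0],[1,-20,150,200,0,0,0],[1,-20,200,200,0,0,0],[1,-20,250,200,0,0,0],[1,-20,300,200,0,0,0],[1,-20,330,200,0,0,0],[1,-20,330,200,0,0,0],[1,-20,330,200,0,0,0]]' ; python3 - <<'E'
from h import *
np.set_printoptions(precision=1,suppress=True)
a=snap('side','s3');b=snap('top','t3')
for n in('side','top'):
    for t in['sander','bin_yellow','mat']:
        print(n,t,[(round(x['score'],2),list(map(int,x['extent'])),np.argwhere(x['pixels']).mean(0)[::-1]) for x in viewer.regions_of(t,n)[:4]])
c1=cv2.resize(a[110:260,300:420,::-1],None,fx=2.3,fy=2.3);c2=cv2.resize(b[135:215,345:435,::-1],None,fx=6,fy=6,interpolation=cv2.INTER_CUBIC)
H=np.zeros((480,c1.shape[1]+540,3),np.uint8);H[:c1.shape[0],:c1.shape[1]]=c1;H[:,c1.shape[1]:]=c2;print(H.shape);cv2.imwrite('pics/c4.png',H)
E
```

```text
time: 10.05
tool_pos: [469.9, 66.0, 329.3]
ee_rot: [3.141, 0.002, -0.054]
wrist_force: [-0.2, -0.8, 0.9]
grip_width: 0.999
gripper_force: 0.0
side sander [(0.82, [377, 206, 412, 233], array([393.8, 219. ])), (0.76, [334, 168, 354, 182], array([342.5, 176.2]))]
side bin_yellow [(0.83, [321, 151, 382, 204], array([351.4, 175.4]))]
side mat [(0.87, [213, 283, 306, 353], array([258.8, 315.9]))]
top sander [(0.8, [374, 167, 397, 194], array([387.1, 179.2])), (0.74, [424, 154, 455, 185], array([438.5, 169. ])), (0.71, [372, 231, 394, 258], array([383.6, 245.6]))]
top bin_yellow [(0.94, [364, 163, 410, 215], array([385.7, 193.1])), (0.23, [317, 159, 366, 188], array([340.6, 175.2]))]
top mat [(0.64, [193, 193, 241, 260], array([217.7, 227.8]))]
(480, 816, 3)
```

View pics/c4.png

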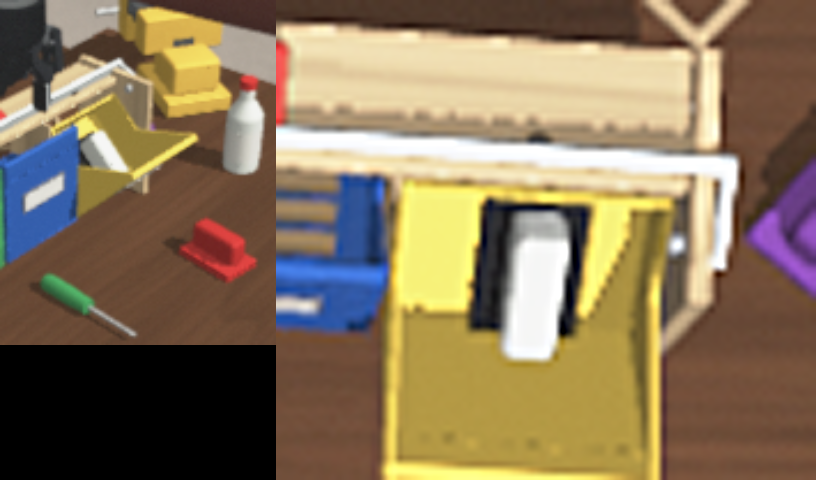

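The white-gripped sander lies on the tilted yellow bin's floor against the front, its grip top centred at about (387,182) in the top picture. Next I fit its pose in the bin frame.

```bash
cat >> h.py <<'E'
V=(573.3,-112.2,-0.0565)
def Wu(P,v=V):
    c,s=np.cos(v[2]),np.sin(v[2]); return np.array([v[0]+c*P[0]-s*P[1],v[1]+s*P[0]+c*P[1],P[2]])
def Wb(P,th):
    c,s=np.cos(th),np.sin(th); return Wu((14+c*P[0]-s*P[2],-155+P[1],42+s*P[0]+c*P[2]))
E
python3 - <<'E'
from h import *
from scipy.optimize import least_squares
np.set_printoptions(precision=2,suppress=True)
T=lambda x,y:(345+(x-276)/6,135+y/6)
S=[((-47.5,31,12),T(470,326)),((-47.5,-31,12),T(575,336)),((47.5,-31,12),T(592,208)),((47.5,31,12),T(485,200)),
 ((-40,15,52),T(501,357)),((-40,-15,52),T(554,360)),((40,-15,52),T(570,217)),((40,15,52),T(514,213))]
def loc(v,P):
    c,s=np.cos(v[2]),np.sin(v[2]); return (v[0]+c*P[0]-s*P[1],v[1]+s*P[0]+c*P[1],-5+P[2])
R=[((-9,73,150),T(385,468)),((-9,-73,150),T(656,471))]
f=lambda v:np.concatenate([proj('top',Wb(loc(v,P),v[3]))[0]-u for P,u in S]+[proj('top',Wb(P,v[3]))[0]-u for P,u in R])
r=least_squares(f,[40,0,0,.75],loss='soft_l1');v=r.x;print('x,y,yaw,tilt',v);print(f(v).reshape(-1,2))
print('mid',Wb(loc(v,(0,0,26)),v[3]))
print('side check',proj('side',Wb(loc(v,(0,0,40)),v[3])))
print('two-view blob',tri('side',(342.5,176.2),'top',np.array(T(533,285))))
print('grip top mid',Wb(loc(v,(0,0,52)),v[3]))
# mat corners
b=cv2.imread('pics/t3.png')
p=viewer.regions_of('mat','top')[0]['pixels'].astype(np.uint8)
hs=cv2.cvtColor(b,cv2.COLOR_BGR2HSV);m=((hs[...,0]>65)&(hs[...,0]<95)&(hs[...,1]>90)).astype(np.uint8);m[:,:180]=0;m[:,260:]=0;m[:180]=0;m[270:]=0
m=cv2.morphologyEx(m,cv2.MORPH_CLOSE,np.ones((5,5)))
for q in(p,m):
  c=max(cv2.findContours(q,0,1)[0],key=cv2.contourArea); bx=cv2.boxPoints(cv2.minAreaRect(c)); w=np.array([onz('top',u,3) for u in bx]);print('mat',w[:,:2].tolist(),w.mean(0))
E
```

```text
x,y,yaw,tilt [38.81 -5.99  0.01  0.7 ]
[[-0.23  0.59]
 [ 0.13 -0.04]
 [ 0.39 -2.88]
 [-0.16 -2.59]
 [-0.05 -0.26]
 [-0.05 -0.25]
 [-0.15  2.96]
 [ 0.13  3.1 ]
 [ 0.6  -1.85]
 [ 0.57  0.84]]
mid [ 594.41 -274.64   83.02]
side check [[345.05 176.8 ]]
two-view blob (array([ 589.02, -271.4 ,   95.45]), np.float64(8.838853612271699))
grip top mid [ 577.74 -273.7   102.95]
mat [[340.3993815882117, 402.5357516102455], [544.0634670238082, 389.2185269285948], [526.9164184457155, 227.57160928255854], [324.15479382167416, 243.6180374542738]] [433.88 315.74   3.  ]
mat [[339.46321620644653, 403.64493354347485], [538.8743759228596, 389.61947799741057], [521.1019147400431, 229.43902270002468], [322.5928450685071, 246.1080977858955]] [430.51 317.2    3.  ]
```

```bash
python3 -m handwheel '[[0.75,0,-50,0,0,0,0],[0.75,0,-100,0,0,0,0],[0.75,10,-150,0,0,-0.1,0],[0.75,20,-200,-20,-0.011,-0.2,0],[0.75,30,-250,-40,-0.017,-0.3,0],[0.75,40,-300,-60,-0.023,-0.4,0],[0.75,40,-338,-60,-0.028,-0.499,0],[0.75,40,-338,-60,-0.028,-0.499,0],[0.75,40,-338,-60,-0.028,-0.499,0],[0.75,54,-338,-105,-0.028,-0.499,0],[0.75,68,-338,-149,-0.028,-0.499,0],[0.75,68,-338,-149,-0.028,-0.499,0],[0.75,68,-338,-149,-0.028,-0.499,0]]' 60
```

```text
time: 11.8
tool_pos: [539.2, -270.9, 181.7]
ee_rot: [-3.141, -0.499, -0.054]
wrist_force: [0.5, 0.2, 0.9]
grip_width: 0.75
gripper_force: 0.0
```

```bash
python3 -m handwheel '[[0.75,14,-1,-27,0,0,0],[0.75,28,-2,-53,0,0,0],[0.75,42,-3,-79,0,0,0],[0.75,50,-3.3,-93,0,0,0],[0.75,54,-3.5,-101,0,0,0],[0.75,54,-3.5,-101,0,0,0]]'
```

```text
time: 12.4
tool_pos: [593.8, -276.2, 82.3]
ee_rot: [3.14, -0.502, -0.055]
wrist_force: [-0.4, -0.4, -0.8]
grip_width: 0.751
gripper_force: 0.0
```

```bash
python3 -m handwheel '[[0.75,2,0,-4,0,0,0],[0.75,2,0,-4,0,0,0],[0,2,0,-4,0,0,0],[0,2,0,-4,0,0,0],[0,2,0,-4,0,0,0],[0,2,0,-4,0,0,0],[0,2,0,-4,0,0,0],[0,2,0,-4,0,0,0],[0,2,0,-4,0,0,0]]' 60
```

```text
time: 13.3
tool_pos: [594.3, -275.8, 76.6]
ee_rot: [-3.141, -0.499, -0.056]
wrist_force: [-3.8, 2.4, 5.7]
grip_width: 0.344
gripper_force: 59.3
```

```bash
python3 -m handwheel '[[0,-5,0.3,9,0,0,0],[0,-12,0.7,22,0,0,0],[0,-24,1.4,44,0,0,0],[0,-36,2,66,0,0,0],[0,-48,2.7,88,0,0,0],[0,-60,3.4,112,0,0,0],[0,-66,3.6,140,0,0,0],[0,-72,3.8,170,0,0,0],[0,-80,4,200,0,0,0],[0,-90,4,220,0.006,0.1,0],[0,-100,4,225,0.014,0.25,0],[0,-110,10,225,0.02,0.37,0],[0,-120,30,225,0.028,0.5,0],[0,-130,60,225,0.035,0.62,0],[0,-140,100,225,0.042,0.74,0],[0,-145,130,225,0.042,0.74,0],[0,-145,130,225,0.042,0.74,0]]'
```

```text
time: 15.0
tool_pos: [449.0, -143.2, 300.3]
ee_rot: [-3.14, 0.243, -0.052]
wrist_force: [0.1, -0.8, -1.7]
grip_width: 0.346
gripper_force: 60.0
```

```bash
python3 -m handwheel '[[0,0,30,0,0,0,0],[0,0,75,0,0,0,0],[0,0,125,0,0,0,0],[0,0,175,0,0,0,0],[0,-5,225,-20,0,0,0],[0,-10,275,-50,0,0,0],[0,-15,325,-90,0,0,0],[0,-20,375,-130,0,0,0],[0,-22,420,-165,0,0,0],[0,-22,450,-190,0,0,0],[0,-22,460,-200,0,0,0],[0,-22,460,-200,0,0,0],[0,-22,460,-200,0,0,0],[0,-22,460,-200,0,0,0],[0,-22,460,-200,0,0,0]]'; python3 - <<'E'
from h import *
a=snap('side','s4');b=snap('top','t4')
c1=cv2.resize(a[225:355,200:320,::-1],None,fx=4,fy=4,interpolation=cv2.INTER_CUBIC)
c2=cv2.resize(b[180:270,180:260,::-1],None,fx=4,fy=4,interpolation=cv2.INTER_CUBIC)
H=np.zeros((520,800,3),np.uint8);H[:520,:480]=c1;H[:360,480:]=c2;cv2.imwrite('pics/c5.png',H)
E
```

```text
time: 16.5
tool_pos: [429.0, 313.3, 103.0]
ee_rot: [-3.14, 0.238, -0.058]
wrist_force: [0.0, -0.4, -2.1]
grip_width: 0.341
gripper_force: 60.6
```

View pics/c5.png

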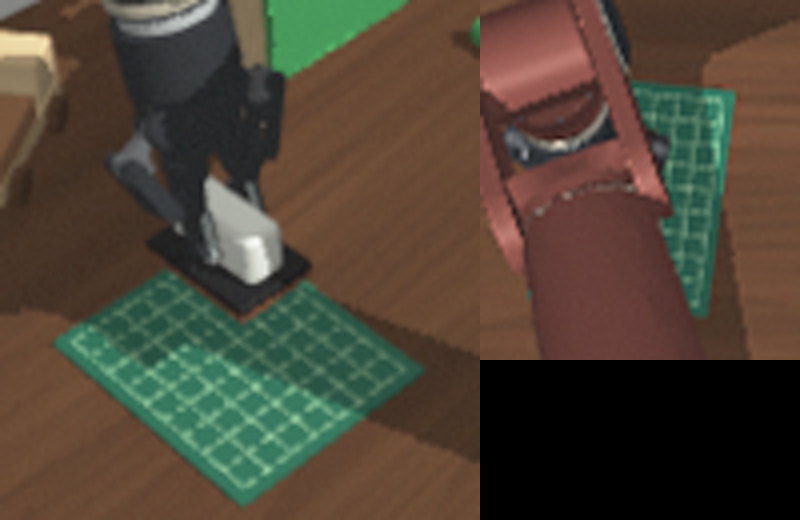

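The side crop shows the white-gripped sander held over the mat, looking close to level. The sole corners are at about (237,285), (260,301) and (277,291) in the full side picture. I'll check the pitch numerically.

```bash
python3 - <<'E'
from h import *
from scipy.optimize import least_squares
np.set_printoptions(precision=2,suppress=True)
S=lambda x,y:np.array((200+x/4,225+y/4))
G=np.array([429+4.6,313.3-.3,103+18.4])  # grasp point
C=[((47.5,31,12),S(149,241)),((-47.5,31,12),S(242,304)),((-47.5,-31,12),S(309,265)),((-47.5,31,0),S(242,313)),((-40,15,52),S(246,246)),((-40,-15,52),S(280,232)),((40,15,52),S(206,181))]
def P(v,p):
    # v: pitch(nose up of +x end), yaw, dx,dy,dz : sander origin offset from grasp
    c,s=np.cos(v[0]),np.sin(v[0]); q=np.array([c*p[0]-s*(p[2]-36),p[1],s*p[0]+c*(p[2]-36)])
    a,b=np.cos(v[1]),np.sin(v[1]); return G+[a*q[0]-b*q[1]+v[2],b*q[0]+a*q[1]+v[3],q[2]+v[4]]
w=np.array([.3,.3,.3])
f=lambda v:np.concatenate([proj('side',P(v,p))[0]-u for p,u in C]+[(v[1:2]+.055)/.03,v[2:]/3])
r=least_squares(f,[0,-.055,0,0,0],loss='soft_l1');print(r.x);print(f(r.x)[:14].reshape(-1,2))
sd=np.sqrt(np.diag(np.linalg.inv(r.jac.T@r.jac)));print('sd',sd)
E
```

```text
[-0.   -0.09 -3.95 -0.9  -2.86]
[[-0.79 -1.15]
 [-0.56  1.27]
 [ 1.   -1.33]
 [-0.25  2.43]
 [ 0.31 -0.53]
 [ 0.83 -2.92]
 [-9.78  0.78]]
sd [0.05 0.03 3.02 2.39 3.37]
```

```bash
python3 -m handwheel '[[0,-1,3,-20,0,0,0],[0,-1,3,-40,0,0,0],[0,-1,3,-56,0,0,0],[0,-1,3,-66,0,0,0],[0,-1,3,-72,0,0,0],[0,-1,3,-74,0,0,0],[0,-1,3,-74,0,0,0]]'
```

```text
time: 17.3
tool_pos: [426.9, 317.1, 27.6]
ee_rot: [-3.141, 0.241, -0.056]
wrist_force: [0.6, 0.5, -2.9]
grip_width: 0.339
gripper_force: 60.8
```

```bash
python3 -m handwheel '[[0,0,0,-1,0,0,0],[0,0,0,-2,0,0,0],[0,0,0,-3,0,0,0],[0,0,0,-4,0,0,0],[0,0,0,-4,0,0,0]]';  python3 -m handwheel '[[0,0,0,-1,0,0,0],[0,0,0,-2,0,0,0],[0,0,0,-2,0,0,0]]'
```

```text
time: 17.8
tool_pos: [426.4, 317.0, 23.2]
ee_rot: [-3.141, 0.242, -0.056]
wrist_force: [-1.4, -0.1, -2.6]
grip_width: 0.342
gripper_force: 60.8
time: 18.1
tool_pos: [426.8, 317.1, 22.1]
ee_rot: [-3.141, 0.242, -0.056]
wrist_force: [-0.9, -0.9, 5.4]
grip_width: 0.343
gripper_force: 61.6
```

```bash
python3 -m handwheel '[[0,0,0,-1,0,0,0],[0,0,0,-1,0,0,0],[0,0,0,-1,0,0,0]]' 20;  python3 -m handwheel '[[0.45,0,0,0,0,0,0],[0.5,0,0,0,0,0,0],[0.55,0,0,0.5,0,0,0],[0.6,0,0,1,0,0,0],[0.65,0,0,1,0,0,0],[0.65,5,0,20,0,0,0],[0.65,12,0,50,0,0,0],[0.65,22,0,90,0,0,0],[0.65,22,-20,140,-0.007,-0.12,0],[0.5,22,-60,180,-0.014,-0.24,0],[0,22,-110,200,-0.014,-0.24,0],[0,22,-160,200,-0.014,-0.24,0],[0,22,-200,200,-0.014,-0.24,0],[0,22,-200,200,-0.014,-0.24,0]]'; python3 - <<'E'
from h import *
a=snap('side','s5');b=snap('top','t5')
for n in('side','top'):
    for t in['sander','mat']:
        print(n,t,[(round(x['score'],2),list(map(int,x['extent'])),np.argwhere(x['pixels']).mean(0)[::-1].round(1)) for x in viewer.regions_of(t,n)[:5]])
c1=cv2.resize(a[225:355,200:320,::-1],None,fx=4,fy=4,interpolation=cv2.INTER_CUBIC)
c2=cv2.resize(b[180:270,180:260,::-1],None,fx=4,fy=4,interpolation=cv2.INTER_CUBIC)
H=np.zeros((520,800,3),np.uint8);H[:520,:480]=c1;H[:360,480:]=c2;cv2.imwrite('pics/c6.png',H)
E
```

```text
time: 18.4
tool_pos: [426.9, 317.1, 22.0]
ee_rot: [-3.141, 0.242, -0.056]
wrist_force: [-1.9, -2.8, 9.3]
grip_width: 0.342
gripper_force: 62.3
time: 19.8
tool_pos: [448.8, 112.8, 221.0]
ee_rot: [3.14, -0.001, -0.063]
wrist_force: [-0.4, 0.1, -0.3]
grip_width: 0.003
gripper_force: 0.0
side sander [(0.86, [238, 292, 280, 328], array([257.4, 310.8])), (0.64, [379, 204, 411, 233], array([394., 219.]))]
side mat [(0.61, [215, 283, 307, 352], array([258.8, 317.5]))]
top sander [(0.83, [372, 232, 395, 260], array([384.1, 245.4])), (0.7, [424, 157, 452, 188], array([438.5, 169.3])), (0.67, [205, 214, 224, 240], array([217. , 227.6]))]
top mat [(0.6, [192, 197, 232, 257], array([211.1, 229.4]))]
```

View pics/c6.png

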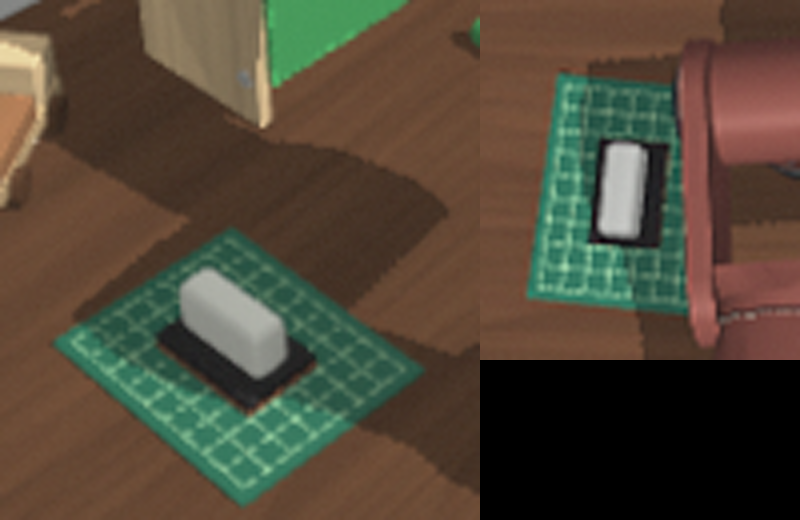

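The sander stands flat on its sole in the middle of the mat, at side px (258,311) and top px (217,228). Now I'll shut the bin.

```bash
python3 -m handwheel '[[0,-10,-40,20,0,0,0],[0,-20,-85,20,0,0,0],[0,-30,-135,20,0,0,0],[0,-34,-185,10,0,0,0],[0,-34,-235,0,0,0,0],[0,-34,-285,-10,0,0,0],[0,-34,-335,-30,0,0,0],[0,-34,-371,-60,0,0,0],[0,-34,-371,-96,0,0,0],[0,-34,-371,-96,0,0,0],[0,-34,-371,-96,0,0,0],[0,-34,-371,-96,0,0,0]]'
```

```text
time: 21.3
tool_pos: [416.1, -253.7, 126.5]
ee_rot: [3.14, -0.002, -0.054]
wrist_force: [0.9, 0.7, 0.7]
grip_width: 0.001
gripper_force: 0.0
```

```bash
python3 -m handwheel '[[0,15,-2,0,0,0,0],[0,30,-4,0,0,0,0],[0,42,-5,2,0,0,0],[0,54,-6,6,0,0,0],[0,66,-7,12,0,0,0],[0,78,-8,18,0,0,0],[0,90,-9,24,0,0,0],[0,100,-9,28,0,0,0],[0,110,-10,33,0,0,0],[0,118,-10,36,0,0,0],[0,125,-11,38,0,0,0],[0,130,-11,38,0,0,0],[0,134,-11,38,0,0,0],[0,138,-11,38,0,0,0],[0,140,-11,38,0,0,0],[0,140,-11,38,0,0,0]]'
```

```text
time: 22.9
tool_pos: [553.0, -265.0, 162.0]
ee_rot: [-3.141, 0.006, -0.056]
wrist_force: [-5.5, 0.1, 3.9]
grip_width: -0.002
gripper_force: 3.3
```

```bash
python3 -m handwheel '[[0,2,0,0,0,0,0],[0,4,0,0,0,0,0],[0,6,0,0,0,0,0],[0,6,0,0,0,0,0]]'; python3 -m handwheel '[[0,-4,0,0,0,0,0],[0,-12,0.5,0,0,0,0],[0,-40,2,0,0,0,0],[0,-80,4,20,0,0,0],[0,-110,40,70,0,0,0],[0,-120,90,110,0,0,0],[0,-120,140,130,0,0,0],[0,-120,190,130,0,0,0],[0,-120,240,130,0,0,0],[0,-120,290,130,0,0,0],[0,-120,340,130,0,0,0],[0,-120,340,130,0,0,0],[0,-120,340,130,0,0,0]]'; python3 - <<'E'
from h import *
a=snap('side','s6');b=snap('top','t6')
c1=cv2.resize(a[120:350,190:430,::-1],None,fx=2.4,fy=2.4,interpolation=cv2.INTER_CUBIC)[:600,:400]
c2=cv2.resize(b[125:265,185:475,::-1],None,fx=1.9,fy=1.9,interpolation=cv2.INTER_CUBIC)
c2=c2[:,-400:];H=np.zeros((600,800,3),np.uint8);H[:c1.shape[0],:400]=c1;H[:c2.shape[0],400:]=c2;
d=cv2.resize(b[155:205,355:425,::-1],None,fx=5,fy=5);H[300:550,400:750]=d
cv2.imwrite('pics/c7.png',H)
E
```

```text
time: 23.3
tool_pos: [553.1, -264.9, 162.0]
ee_rot: [-3.14, 0.022, -0.057]
wrist_force: [-30.0, 3.1, 14.0]
grip_width: -0.001
gripper_force: 15.3
time: 24.6
tool_pos: [440.2, 78.3, 292.4]
ee_rot: [-3.14, 0.0, -0.05]
wrist_force: [0.4, 0.3, -0.4]
grip_width: 0.001
gripper_force: 0.0
```

View pics/c7.png

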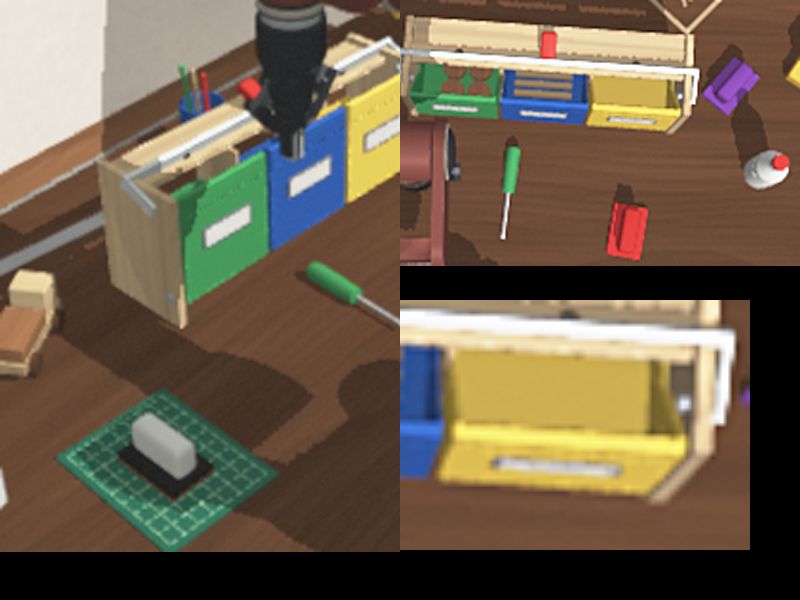

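The yellow bin's rim is level with the blue one. It met its hard stop with no further movement when pushed. The bar is folded back, the sander lies flat mid-mat, and the other things look undisturbed.

```bash
python3 -c "
from workcell import arm
print(arm.finish_job())"
```

```text
the job is handed in; nothing more can be done
None
```

The job is handed in: the white-gripped sander sits flat in the middle of the mat, the yellow bin is pushed fully shut, the lock bar is folded back on the top board, and the last pictures show the other bins and bench items where they were.

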